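# Find the full nail cartridge and load it

### The arm

A 6-joint arm with a two-finger parallel gripper is mounted at the origin on the work surface. World frame = base frame: x ahead of the robot, y to its left, z up, the work surface at z = 0. Lengths are in m, angles in rad, forces in N, time in s.
With the tool pointing down it reaches from about 0.375 to 0.9 m from the base axis. Payload 3.1 kg.
Tool frame: the origin (TCP) lies midway between the tips of the shut fingers; the grasp point (between the pads) lies robot.grip_depth behind it (robot.grip_depth is the distance from the TCP to the grasp point, in m); z points along the fingers, y is the line along which they close (so a half turn about z gives the same grasp; the last joint's range is limited). The gripper opens to 87 mm and grips with 3 to 60 N. Pads are 19 mm wide; open, the fingers measure 117 mm over their backs; the gripper's body (75 mm by 190 mm) begins 51 mm behind the grasp point.
Start: joints at [1.036, 0.527, 1.433, -0, 1.181, -0.178], TCP at [0.218, 0.586, 0.223] pointing down, gripper open.
Joint ranges: [-3.08, 3.08], [-0.75, 2.2], [0.22, 2.44], [-1.43, 4.57], [0, 2.65], [-2.85, 2.85]. Speed limits (rad/s): [2.79, 2.79, 3.14, 3.14, 3.14, 3.14].

### API

Orientations are given as a unit quaternion [x, y, z, w].
In Python, from rig import robot gives the robot as it stands.
- The arm moves only by the shell command python3 nudge.py 'ROWS' [OPENING] [FORCE]. ROWS is a JSON list of rows, 1 to 20 of them, each of 4 numbers: dx, dy, dz in m, then a turn about the tool's z in rad; each row shifts and turns the commanded pose from where the row before left it, along the tool's axes as they then stand; what a row does not reach is not made up. A row lasts 1/12 s, in which the tool goes at most 0.0417 m and 0.125 rad, less where a joint would pass 70% of its speed; a pose out of reach is approached as far as the arm can. OPENING is the finger opening in m, set as the command begins (- or left out keeps the last). The fingers move at their own pace and stop on an object; FORCE is the grip in N (left out, the last holds). Time passes only in rows, so rows that do not move let the fingers close. It prints the time, the measured TCP pose, the force, the opening and the grip force at its end.
- robot.get_obs(): the state, without advancing time (a new reading comes with each control period).
- robot.camera(name): name is "side" or "top"; returns a dict with "img" (400x640x3 uint8, red, green, blue), "fx", "fy", "cx", "cy" (pixels), "k1" (the pictures are not rectified: a ray, as slopes to the right and down, at radius r is drawn at 1 + k1 r^2 times it, then the intrinsics apply), "xyz" and "attitude" of the camera in the world. Camera axes: x right, y down, z forward; pixel columns grow to the right and rows downward; lengths in m; the calibration is good to about 2 mm. A picture is of the moment at which its call begins. There is no depth.
- robot.hand_in(): hands the job in; it is judged then, once.
The state is a dict: "time": time; "q": joint angles; "joint_velocities": joint speeds; "joint_torque": joint torques, N m; "position": TCP position; "tool_rot": TCP orientation; "ft_force": force on the tool from outside, world axes, zero at the start; "moment": the same for the moment, N m; "grip_width": finger opening in m; "grip_force": force on a finger pad.
Only numpy, scipy, OpenCV 4.12 (cv2) and the standard library are available. Lean on these libraries where they do the work, as an engineer would, in place of code of your own. Each camera call takes 0.05 s, during which the arm holds its last target. There are 200 camera calls.

### The job

Only one of the three red nail cartridges still has nails in it: find it by its weight, lay it in the sloping cradle of the loading stand and let go of it. Then swing the hinged clamp fully shut so that it drives the cartridge home against the spring plate. Leave the two empty ones standing upright on the bench away from the stand, and do not disturb the glue bottle, the pencil jar or the hammer.

Things in the scene. Friction and masses are not known exactly. Their poses are not given: they have to be found in the camera images.
- cart_a: One of three look-alike sealed nail cartridges: red box with black ends, paper label on top; 110 mm long (own x), 46 wide (y), 64 high (z), same either way round; origin under its centre. One of the three, any, is full: 0.48 to 0.66 kg; the other two are empty: 0.15 to 0.21 kg. All start upright on the bench.
- cart_b: Same as cart_a. The three stand side by side to the left of the stand, long side within 0.25 rad of world x, centres at least 115 mm apart in y.
- cart_c: Same as cart_a.
- stand: Green loading stand, fixed to the bench: dark foot plate 250 x 150 x 12 mm on posts that carry the cradle. Origin on the bench; its x points up-slope horizontally, roughly away from the robot (yaw -0.5 to 0.1).
- cradle: Green trough, tilted 30 degrees to face up and towards the robot. Origin: centre of the raised spring plate's top face, 85 mm above bench. Own x runs up the slope, y across, z square out. A cartridge belongs at x = y = 0, underside on the plate, long axis along x. Side walls 52 mm apart, tops at z = 14 mm, flared lips to 22; end walls 118 mm apart, tops at z = 30 (lower end) and 20 mm.
- lift_plate (a joint): Spring plate (106 x 44 mm aluminium) in the trough's floor: 0 up, grows as it is pushed in along cradle -z, limit 0.009 m. Push of about 4.5 N to start, 9 N at 7 mm. A full cartridge's own weight sinks it 0 to 3 mm; the fully closed clamp holds a cartridge about 7 mm down.
- clamp (a joint): Aluminium clamp arm: 0 shut at its stop, grows opening; starts 1.8 to 2.1 rad, standing up at the trough's upper end. Stiff hinge (0.6 N m): stays where left. Shutting it on a cartridge takes about 8 N at the bar. A point at (-a, 0, b) from the hinge when shut, in cradle axes, is at (-a cos q + b sin q, 0, a sin q + b cos q) at angle q. Shut, its pad reaches cradle z = 57 mm.
- clamp_hinge (a point): Point on the clamp's hinge axis, fixed in the cradle at (88, 0, 72) mm; hinge cheeks here are 70 mm wide, tops at cradle z = 84 mm.
- clamp_bar (a point): Middle of the round orange grip bar at the clamp's free end: 12 mm thick, along cradle y, about 65 mm clear between the two 8 mm side rods that carry it, 38 mm clear between it and the arm's end. When shut it lies at hinge offset (-145, 0, 20) mm in cradle axes.
- glue: Yellow glue bottle, 64 mm across, 150 high, loose; origin under its centre. Bystander.
- jar: Glass jar 76 mm across, 100 high, with pencils up to 175 mm, loose; origin under its centre. Bystander.
- hammer: Hammer, 280 mm long, lying across the bench beyond the cartridges; bystander.

How it is judged:
On the way:
1. The full cartridge lies in the cradle, let go, with the clamp still open (((x of cart_a in the frame of cradle between -0.008 and 0.008 m and y of cart_a in the frame of cradle between -0.006 and 0.006 m and z of cart_a in the frame of cradle between -0.008 and 0.006 m and angle between the z axis of cart_a and the z axis of cradle, either way round below 0.1 rad and angle between the x axis of cart_a and the x axis of cradle, either way round below 0.12 rad and contact force between cart_a and stand above 3.7 N and contact force between each of the arm, the fingers and cart_a below 0.2 N and linear speed of cart_a below 0.03 m/s) or (x of cart_b in the frame of cradle between -0.008 and 0.008 m and y of cart_b in the frame of cradle between -0.006 and 0.006 m and z of cart_b in the frame of cradle between -0.008 and 0.006 m and angle between the z axis of cart_b and the z axis of cradle, either way round below 0.1 rad and angle between the x axis of cart_b and the x axis of cradle, either way round below 0.12 rad and contact force between cart_b and stand above 3.7 N and contact force between each of the arm, the fingers and cart_b below 0.2 N and linear speed of cart_b below 0.03 m/s) or (x of cart_c in the frame of cradle between -0.008 and 0.008 m and y of cart_c in the frame of cradle between -0.006 and 0.006 m and z of cart_c in the frame of cradle between -0.008 and 0.006 m and angle between the z axis of cart_c and the z axis of cradle, either way round below 0.1 rad and angle between the x axis of cart_c and the x axis of cradle, either way round below 0.12 rad and contact force between cart_c and stand above 3.7 N and contact force between each of the arm, the fingers and cart_c below 0.2 N and linear speed of cart_c below 0.03 m/s)) and value of joint clamp above 0.6 rad), for 0.2 s.
At the end, for the whole second after the job is handed in: The full cartridge lies in the cradle (8 mm along, 6 mm across, 0.1 rad), the clamp is shut on it (below 0.05 rad) and the spring plate is in by over 5.5 mm; the two empty ones stand upright and still on the bench, over 150 mm from the cradle's middle (((x of cart_a in the frame of cradle between -0.008 and 0.008 m and y of cart_a in the frame of cradle between -0.006 and 0.006 m and z of cart_a in the frame of cradle between -0.011 and -0.005 m and angle between the z axis of cart_a and the z axis of cradle, either way round below 0.1 rad and angle between the x axis of cart_a and the x axis of cradle, either way round below 0.12 rad and height (world z) of each of cart_b, cart_c below 0.006 m and angle between each of cart_b, cart_c's own z axis and vertical below 0.1 rad and linear speed of each of cart_b, cart_c below 0.03 m/s and horizontal distance between each of cart_b, cart_c and cradle above 0.15 m and contact force between each of cart_b, cart_c and anything else below 3.5 N) or (x of cart_b in the frame of cradle between -0.008 and 0.008 m and y of cart_b in the frame of cradle between -0.006 and 0.006 m and z of cart_b in the frame of cradle between -0.011 and -0.005 m and angle between the z axis of cart_b and the z axis of cradle, either way round below 0.1 rad and angle between the x axis of cart_b and the x axis of cradle, either way round below 0.12 rad and height (world z) of each of cart_a, cart_c below 0.006 m and angle between each of cart_a, cart_c's own z axis and vertical below 0.1 rad and linear speed of each of cart_a, cart_c below 0.03 m/s and horizontal distance between each of cart_a, cart_c and cradle above 0.15 m and contact force between each of cart_a, cart_c and anything else below 3.5 N) or (x of cart_c in the frame of cradle between -0.008 and 0.008 m and y of cart_c in the frame of cradle between -0.006 and 0.006 m and z of cart_c in the frame of cradle between -0.011 and -0.005 m and angle between the z axis of cart_c and the z axis of cradle, either way round below 0.1 rad and angle between the x axis of cart_c and the x axis of cradle, either way round below 0.12 rad and height (world z) of each of cart_a, cart_b below 0.006 m and angle between each of cart_a, cart_b's own z axis and vertical below 0.1 rad and linear speed of each of cart_a, cart_b below 0.03 m/s and horizontal distance between each of cart_a, cart_b and cradle above 0.15 m and contact force between each of cart_a, cart_b and anything else below 3.5 N)) and value of joint clamp below 0.05 rad and value of joint lift_plate above 0.0055 m); the robot touches nothing.
It fails at once if the glue bottle is shifted by more than 40 mm or tipped (distance of glue from where it was at the start of the episode above 0.04 m or angle between glue's own z axis and vertical above 0.4 rad).
It fails at once if the pencil jar is shifted by more than 40 mm or tipped (distance of jar from where it was at the start of the episode above 0.04 m or angle between jar's own z axis and vertical above 0.4 rad).
It fails at once if the hammer is shifted by more than 40 mm (distance of hammer from where it was at the start of the episode above 0.04 m).
It also fails if it takes over 72 s, if anything falls off the work surface, if the arm or the gripper's body presses on something with over 40 N, if the wrist force passes 120 N, or if a joint passes its speed limit or range.

## Working session

There is one attempt and no reset: what is moved stays moved. The work goes in short steps, Python scripts to look and compute and a shell command to move; the robot and the scene stay as the last step left them, time stands still between calls to the robot, and variables do not carry over. Pictures are saved under pics/ and viewed, at most 10 in all, crops included, and the job is handed in when it is done.

```bash
ls; mkdir -p pics
python3 - <<'E'
from rig import robot
import cv2
for n in("side","top"):
    c=robot.camera(n); cv2.imwrite(f"pics/{n}0.png",c["img"][:,:,::-1]); print(n,{k:v for k,v in c.items() if k!="img"})
print(robot.get_obs(), robot.grip_depth)
E
```

```text
nudge.py
pics
rig.py
side {'fx': 431.0858996427821, 'fy': 431.0858996427821, 'cx': 324.1597732887249, 'cy': 202.30113013002872, 'k1': -0.060894313741534506, 'xyz': array([ 0.3836116 , -0.72592054,  0.70423548]), 'attitude': array([ 0.88804284, -0.11427409,  0.06757854, -0.44017552])}
top {'fx': 420.00276833043773, 'fy': 420.00276833043773, 'cx': 312.94916449704436, 'cy': 198.234724751719, 'k1': -0.07219641282071766, 'xyz': array([0.47613403, 0.03205166, 0.97753201]), 'attitude': array([-0.69454564,  0.71444704, -0.06005557,  0.05970865])}
{'time': 0.1, 'q': array([ 1.03650438e+00,  5.28373593e-01,  1.43376567e+00, -3.08375381e-05,
        1.18140615e+00, -1.78483559e-01]), 'joint_velocities': array([ 0.00016765, -0.00138415, -0.00211763, -0.00052939,  0.00021631,
       -0.00039883]), 'joint_torque': array([ 3.09859588e-04, -4.40988457e+01, -1.77151805e+01,  6.35103229e-02,
        5.33804332e-02, -5.16734815e-05]), 'position': array([0.21734811, 0.58528839, 0.22167196]), 'tool_rot': array([ 1.76961377e-01,  9.84217312e-01, -9.20003433e-04, -3.27288069e-04]), 'ft_force': array([-0.08822856,  0.60946281,  0.01740516]), 'moment': array([ 0.06079528,  0.01804186, -0.00132156]), 'grip_force': 0.0, 'grip_width': 0.08708351332469695} 0.0187
```
View pics/side0.png

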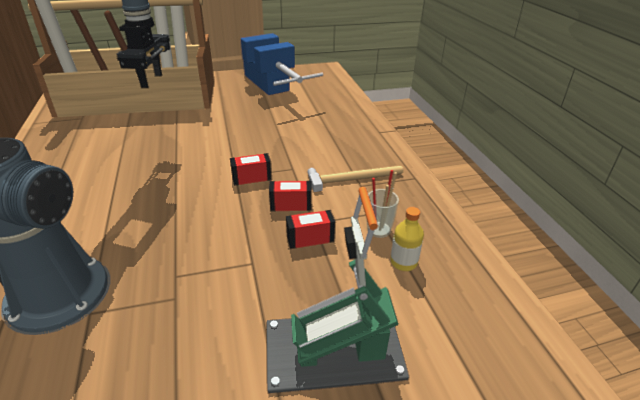

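View pics/top0.png

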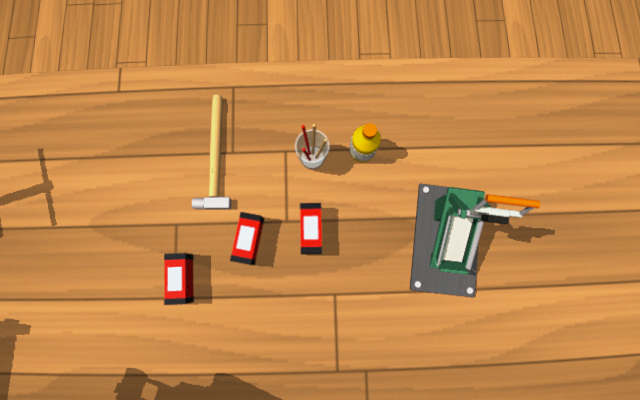

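The top view shows cartridges at about (178,278), (247,238) and (311,228), the stand foot around (447,240) and the clamp bar at (513,202). The side view shows the cartridges at (252,170), (291,195) and (311,230), the stand around (340,340), and the jar and glue at (383,212) and (408,240). I'll measure the labels automatically and zoom in on the stand.

Create h.py:
```python
import numpy as np,cv2
from scipy.spatial.transform import Rotation as R
from rig import robot
def cam(n):
    c=robot.camera(n); c["K"]=np.array([[c["fx"],0,c["cx"]],[0,c["fy"],c["cy"]],[0,0,1]]); c["d"]=np.array([c["k1"],0,0,0.]); c["Rm"]=R.from_quat(c["attitude"]).as_matrix(); return c
def ray(c,uv):
    p=cv2.undistortPoints(np.array(uv,float).reshape(-1,1,2),c["K"],c["d"]).reshape(-1,2)
    return np.c_[p,np.ones(len(p))]@c["Rm"].T
def plane(c,uv,z):
    d=ray(c,uv); return c["xyz"]+d*((z-c["xyz"][2])/d[:,2])[:,None]
def tri(c1,uv1,c2,uv2):
    out=[]
    for a,b in zip(ray(c1,uv1),ray(c2,uv2)):
        s=np.linalg.lstsq(np.c_[a,-b],c2["xyz"]-c1["xyz"],rcond=None)[0]
        p,q=c1["xyz"]+a*s[0],c2["xyz"]+b*s[1]; out.append(np.r_[(p+q)/2,np.linalg.norm(p-q)])
    return np.array(out)
def proj(c,P):
    Rw=c["Rm"].T; return cv2.projectPoints(np.array(P,float).reshape(-1,3),cv2.Rodrigues(Rw)[0],-Rw@c["xyz"],c["K"],c["d"])[0].reshape(-1,2)
def blob(c,uv,lo=(0,0,170),hi=(180,60,255)):
    m=cv2.inRange(cv2.cvtColor(c["img"],cv2.COLOR_RGB2HSV),lo,hi)
    n,l,s,cen=cv2.connectedComponentsWithStats(m,connectivity=4)
    k=l[int(uv[1]),int(uv[0])]; return (l==k) if k else None, cen[k], s[k]
```

Run:
```python
from h import *
t,s=cam("top"),cam("side")
T=[(175,278),(246,238),(311,228),(459,240)];S=[(250,160),(291,186),(311,219),(333,322)]
ct=[];cs=[]
for a,b in zip(T,S):
    ma,ca,sa=blob(t,a);mb,cb,sb=blob(s,b);ct.append(ca);cs.append(cb)
    P=tri(t,[ca],s,[cb])[0]
    r=cv2.minAreaRect(np.argwhere(ma)[:,::-1].astype(np.float32)); bx=plane(t,cv2.boxPoints(r),P[2])[:,:2]
    e=sorted([bx[1]-bx[0],bx[2]-bx[1]],key=np.linalg.norm)[1]
    print(sa[4],sb[4],P.round(4),"yaw",np.arctan(e[1]/e[0]).round(3),np.linalg.norm(e).round(3))
a=cv2.resize(t["img"][170:310,400:550],None,fx=4,fy=4,interpolation=cv2.INTER_CUBIC)
cv2.imwrite("pics/st.png",a[:,:,::-1])
b=cv2.resize(s["img"][170:395,240:430],None,fx=2.6,fy=2.6,interpolation=cv2.INTER_CUBIC)
cv2.imwrite("pics/ss.png",b[:,:,::-1])
```

```text
328 96 [0.4658 0.3335 0.0634 0.0018] yaw 0.016 0.049
313 118 [0.55   0.1799 0.0623 0.0007] yaw -0.213 0.05
313 173 [0.5688 0.0364 0.0628 0.0008] yaw -0.03 0.048
786 921 [ 0.532  -0.2783  0.0838  0.0007] yaw -0.336 0.098
```

View pics/st.png

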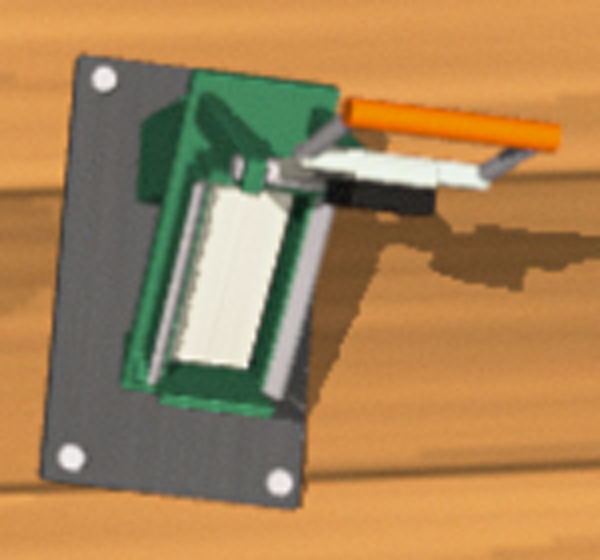

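View pics/ss.png

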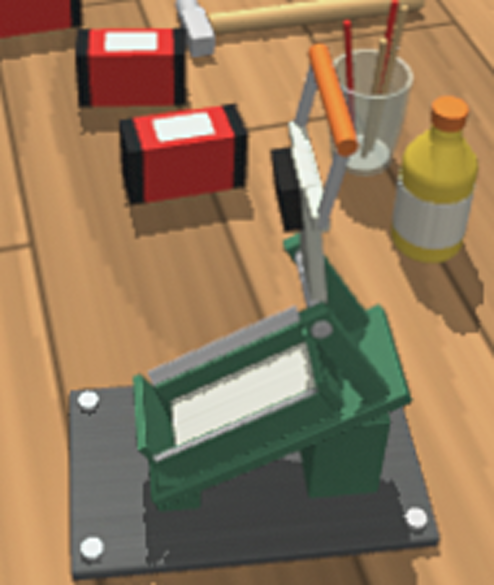

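Run:
```python
from h import *
from scipy.optimize import least_squares
t,s=cam("top"),cam("side")
ft=lambda p:np.array(p,float)/4+[400,170]-0.375
fs=lambda p:np.array(p,float)/2.6+[240,170]-0.3
sc=tri(t,ft([(71,458),(280,482)]),s,fs([(88,400),(91,548)])); print("screws",sc.round(4))
far=plane(t,ft([(104,78)]),sc[0,2])[0]; fr=plane(s,fs([(416,517)]),sc[0,2])[0]; print("far screws",far.round(4),fr.round(4))
S=[far,sc[0,:3],sc[1,:3],fr]
print("yaws",[np.arctan2(*(a-b)[1::-1]).round(3) for a,b in((S[0],S[1]),(S[3],S[2]))],"acrossyaw",[np.arctan2(-(a-b)[0],(a-b)[1]).round(3) for a,b in((S[1],S[2]),(S[0],S[3]))],"mid",np.mean(S,0).round(4))
C=plane(t,ft([(78,55),(42,478),(300,507)]),.012);print("foot corners",C.round(4),np.linalg.norm(np.diff(C,axis=0),axis=1))
bar=tri(t,ft([(348,110),(558,138)]),s,fs([(319,50),(346,148)]));print("bar",bar.round(4),"mid",bar.mean(0).round(4))
mod=lambda p,x:np.array([p[0],p[1],p[2]])+R.from_euler("zy",[p[3],-np.pi/6]).apply(x)
pc=np.array([[-53,22,0],[-53,-22,0],[53,22,0],[53,-22,0]])/1e3
ot=ft([(172,362),(248,368),(208,188),(290,195)]); os=fs([(172,402),(177,446),(305,345),(315,388)])
f=lambda p:np.r_[(proj(t,mod(p,pc))-ot).ravel(),(proj(s,mod(p,pc))-os)[[0,2]].ravel()]
r=least_squares(f,[.53,-.278,.085,-.2],loss="soft_l1",f_scale=.5);p=r.x;print("cradle fit",p.round(4),r.fun.round(1))
hx=mod(p,[.088,0,.072]); print("hinge",hx.round(4))
d=R.from_euler("zy",[p[3],-np.pi/6]).inv().apply(bar[:,:3].mean(0)-hx); print("bar off cradle",d.round(4),"q",(np.arctan2(d[2],-d[0])-np.arctan2(20,145)).round(3),np.hypot(d[0],d[2]))
```

```text
screws [[ 4.378e-01 -2.016e-01  1.420e-02  1.400e-03]
 [ 4.193e-01 -3.206e-01  1.430e-02  1.000e-04]]
far screws [ 0.6552 -0.2357  0.0142] [ 0.6379 -0.3538  0.0142]
yaws [np.float64(-0.156), np.float64(-0.151)] acrossyaw [np.float64(-0.154), np.float64(-0.146)] mid [ 0.5376 -0.2779  0.0142]
foot corners [[ 0.6698 -0.2219  0.012 ]
 [ 0.4265 -0.1848  0.012 ]
 [ 0.4047 -0.3319  0.012 ]] [0.2461563  0.14869096]
bar [[ 5.804e-01 -2.419e-01  3.374e-01  1.400e-03]
 [ 5.663e-01 -3.260e-01  3.369e-01  1.000e-04]] mid [ 0.5734 -0.2839  0.3371  0.0007]
cradle fit [ 0.532  -0.278   0.0794 -0.123 ] [-0.6 -0.1 -0.3 -0.1  0.8 -1.1  0.3 -1.1 -1.6  0.9 -1.1 -0.3]
hinge [ 0.5716 -0.2888  0.1854]
bar off cradle [0.0762 0.0143 0.1305] q 1.962 0.15113646544524492
```

```bash
cat >> h.py <<'E'
def goto(x,y,z,yaw):
    "tool x at world yaw 180deg+yaw (tool y across); turn first, then move in turned axes"
    o=robot.get_obs(); Rm=R.from_quat(o["tool_rot"]).as_matrix()
    cur=np.arctan2(Rm[1,0],Rm[0,0]); tgt=np.pi+yaw; dw=(tgt-cur+np.pi)%(2*np.pi)-np.pi
    c,s=np.cos(tgt),np.sin(tgt); d=np.array([x,y,z])-o["position"]
    m=np.array([d[0]*c+d[1]*s, d[0]*s-d[1]*c, -d[2]])
    print("turn",round(-dw,4),"move",m.round(4),"rows xy",round(np.hypot(*m[:2])/.041,1),"z",round(abs(m[2])/.041,1))
E
cat > g.py <<'E'
import sys; from h import *
goto(*map(float,sys.argv[1:5])); o=robot.get_obs(); print(round(o["time"],2),o["ft_force"].round(2),o["moment"].round(2))
E
python3 g.py .4438 .3331 .16 .016
```

```text
turn -0.3718 move [-0.2222 -0.2561  0.0622] rows xy 8.3 z 1.5
0.3 [ 0.13  0.72 -0.19] [-0.02  0.03 -0.  ]
```

```bash
python3 nudge.py '[[0,0,0.0155,-0.093],[0,0,0.0155,-0.093],[0,0,0.0155,-0.093],[0,0,0.0155,-0.093],[-0.0247,-0.02846,0,0],[-0.0247,-0.02846,0,0],[-0.0247,-0.02846,0,0],[-0.0247,-0.02846,0,0],[-0.0247,-0.02846,0,0],[-0.0247,-0.02846,0,0],[-0.0247,-0.02846,0,0],[-0.0247,-0.02846,0,0],[-0.0247,-0.02846,0,0],[0,0,0,0],[0,0,0,0]]' 0.087 60; python3 g.py .4438 .3331 .0293 .016
```

```text
time: 1.55
position: [0.4458, 0.3319, 0.1606]
tool_rot: [-0.006, 1.0, 0.0, 0.0]
ft_force: [-0.2, 0.7, 0.3]
grip_width: 0.0869
grip_force: 0.0
turn -0.0043 move [0.002  0.0013 0.1313] rows xy 0.1 z 3.2
1.55 [-0.18  0.73  0.32] [ 0.04  0.02 -0.02]
```

```bash
python3 nudge.py '[[0.002,0.0013,0.0328,-0.004],[0,0,0.0328,0],[0,0,0.0328,0],[0,0,0.0328,0],[0,0,0,0],[0,0,0,0]]' | grep -E "pos|ft"; python3 nudge.py '[[0,0,0,0],[0,0,0,0],[0,0,0,0],[0,0,0,0],[0,0,0,0],[0,0,0,0],[0,0,0,0]]' 0.03 60; python3 g.py .4438 .3331 .0493 .016
```

```text
position: [0.4397, 0.3349, 0.0279]
ft_force: [-0.0, -0.7, 0.0]
time: 2.63
position: [0.4423, 0.3346, 0.0299]
tool_rot: [-0.01, 1.0, 0.0, 0.0]
ft_force: [-0.4, 0.1, 0.0]
grip_width: 0.0483
grip_force: 0.2
turn 0.0041 move [-0.0015 -0.0016 -0.0194] rows xy 0.1 z 0.5
2.63 [-0.38  0.08  0.04] [ 0.02  0.01 -0.01]
```

```bash
python3 nudge.py '[[0,0,-0.01,0],[0,0,-0.01,0],[0,0,-0.01,0],[0,0,0,0],[0,0,0,0],[0,0,0,0],[0,0,0,0]]'; python3 g.py .4438 .3331 .0293 .016
```

```text
time: 3.22
position: [0.4417, 0.3345, 0.0591]
tool_rot: [-0.01, 1.0, -0.0, -0.0]
ft_force: [-0.7, -0.2, -2.0]
grip_width: 0.0453
grip_force: 60.0
turn 0.0042 move [-0.002  -0.0014  0.0298] rows xy 0.1 z 0.7
3.22 [-0.69 -0.22 -2.01] [ 0.04  0.08 -0.02]
```

```bash
python3 nudge.py '[[0,0,0.01,0],[0,0,0.01,0],[0,0,0.01,0],[0,0,0,0],[0,0,0,0]]' | grep ft; python3 nudge.py '[[0,0,0,0],[0,0,0,0],[0,0,0,0],[0,0,0,0],[0,0,0,0],[0,0,-0.03,0],[0,0,-0.035,0],[0,0,-0.035,0],[0,0,-0.03,0],[0,0,0,0]]' 0.087; python3 g.py .5285 .1846 .16 -.213
```

```text
ft_force: [-1.8, -1.3, 8.9]
time: 4.47
position: [0.4457, 0.3366, 0.1651]
tool_rot: [-0.01, 1.0, 0.003, 0.006]
ft_force: [0.6, 0.5, 0.1]
grip_width: 0.0866
grip_force: 0.0
turn 0.2334 move [-0.1131 -0.131   0.0051] rows xy 4.2 z 0.1
4.47 [0.55 0.55 0.06] [ 0.09 -0.03  0.  ]
```

```bash
python3 nudge.py '[[0,0,0,0.117],[0,0,0,0.117],[-0.0226,-0.0262,0,0],[-0.0226,-0.0262,0,0],[-0.0226,-0.0262,0,0],[-0.0226,-0.0262,0,0],[-0.0226,-0.0262,0,0],[0,0,0,0],[0,0,0,0],[0,0,0,0]]' | grep pos; python3 g.py .5285 .1846 .0293 -.213
```

```text
position: [0.5239, 0.1826, 0.1586]
turn -0.0017 move [-0.004   0.003   0.1293] rows xy 0.1 z 3.2
5.3 [-0.28  1.13  0.32] [-0.01 -0.01  0.03]
```

```bash
python3 nudge.py '[[-0.003,0.002,0.0325,0],[0,0,0.0325,0],[0,0,0.0325,0],[0,0,0.032,0],[0,0,0,0],[0,0,0,0]]' | grep pos; python3 nudge.py '[[0,0,0,0],[0,0,0,0],[0,0,0,0],[0,0,0,0],[0,0,0,0],[0,0,0,0],[0,0,0,0],[0,0,0,0],[0,0,0,0]]' 0.03 60|grep -E "pos|grip"; python3 nudge.py '[[0,0,-0.01,0],[0,0,-0.01,0],[0,0,-0.01,0],[0,0,0,0],[0,0,0,0],[0,0,0,0]]'; python3 g.py .5285 .1846 .0293 -.213
```

```text
position: [0.5256, 0.1849, 0.0283]
position: [0.5282, 0.1839, 0.0302]
grip_width: 0.0457
grip_force: 60.0
time: 7.05
position: [0.528, 0.1839, 0.0601]
tool_rot: [0.107, 0.994, 0.0, 0.0]
ft_force: [-0.9, 0.3, -2.7]
grip_width: 0.0452
grip_force: 60.0
turn -0.0008 move [-0.0004  0.0008  0.0308] rows xy 0.0 z 0.8
7.05 [-0.89  0.25 -2.66] [ 0.04  0.08 -0.04]
```

```bash
for i in 1 2 3; do python3 nudge.py '[[0,0,0,0]]' | grep ft; done
```

```text
ft_force: [0.4, 0.4, -1.5]
ft_force: [0.1, -0.8, -1.9]
ft_force: [-0.4, 0.6, -1.6]
```

```bash
python3 nudge.py '[[0,0,0.01,0],[0,0,0.01,0],[0,0,0.01,0],[0,0,0,0],[0,0,0,0]]' | grep ft; python3 nudge.py '[[0,0,0,0],[0,0,0,0],[0,0,0,0],[0,0,0,0],[0,0,0,0],[0,0,-0.03,0],[0,0,-0.035,0],[0,0,-0.035,0],[0,0,-0.03,0],[0,0,0,0]]' 0.087 | grep pos; python3 g.py .5468 .0371 .16 -.03
```

```text
ft_force: [-0.1, -0.5, 0.4]
position: [0.5322, 0.1847, 0.166]
turn -0.1836 move [-0.019  -0.1471  0.006 ] rows xy 3.6 z 0.1
8.55 [-0.28 -0.29  0.64] [ 0.06 -0.03  0.02]
```

```bash
python3 nudge.py '[[0,0,0,-0.092],[0,0,0,-0.092],[-0.0047,-0.0368,0.0015,0],[-0.0047,-0.0368,0.0015,0],[-0.0047,-0.0368,0.0015,0],[-0.0047,-0.0368,0.0015,0],[0,0,0,0],[0,0,0,0],[0,0,0,0]]' | grep pos; python3 g.py .5468 .0371 .0293 -.03
```

```text
position: [0.5419, 0.0364, 0.1533]
turn -0.0008 move [-0.0049  0.0009  0.124 ] rows xy 0.1 z 3.0
9.3 [-0.65  0.02  0.67] [0.01 0.02 0.03]
```

```bash
python3 nudge.py '[[-0.002,0,0.032,0],[0,0,0.032,0],[0,0,0.032,0],[0,0,0.032,0],[0,0,0,0],[0,0,0,0],[0,0,0,0]]' | grep pos; python3 nudge.py '[[0,0,0,0],[0,0,0,0],[0,0,0,0],[0,0,0,0],[0,0,0,0],[0,0,0,0],[0,0,0,0],[0,0,0,0],[0,0,0,0]]' 0.03 60|grep -E "pos|grip"; python3 nudge.py '[[0,0,-0.01,0],[0,0,-0.01,0],[0,0,-0.01,0],[0,0,0,0],[0,0,0,0],[0,0,0,0]]'; python3 g.py .5468 .0371 .0293 -.03;  for i in 1 2; do python3 nudge.py '[[0,0,0,0]]' | grep -E "ft|pos"; done
```

```text
position: [0.5451, 0.0371, 0.0269]
position: [0.5445, 0.0362, 0.026]
grip_width: 0.0455
grip_force: 59.8
time: 11.13
position: [0.5443, 0.0362, 0.056]
tool_rot: [0.015, 1.0, -0.0, -0.0]
ft_force: [-0.6, -0.5, -5.5]
grip_width: 0.0452
grip_force: 59.8
turn 0.0002 move [-0.0025  0.001   0.0267] rows xy 0.1 z 0.7
11.13 [-0.61 -0.51 -5.47] [ 0.02  0.23 -0.02]
position: [0.544, 0.0362, 0.0556]
ft_force: [-0.2, 0.1, -6.0]
position: [0.544, 0.0362, 0.0554]
ft_force: [-0.9, 0.4, -6.3]
```

```bash
python3 g.py .3996 -.2569 .15 -.153; python3 nudge.py '[[0,0,-0.03,0],[0,0,-0.04,0],[0,0,-0.03,0],[0,0,0,0]]' | grep pos; python3 g.py .3996 -.2569 .15 -.153
```

```text
turn 0.1232 move [ 0.098  -0.3117 -0.0946] rows xy 8.0 z 2.3
11.3 [-0.94  0.44 -6.28] [ 0.01  0.13 -0.  ]
position: [0.5488, 0.0357, 0.1614]
turn 0.1235 move [ 0.1029 -0.312   0.0114] rows xy 8.0 z 0.3
11.63 [ 2.03 -0.23 -6.44] [ 0.01 -0.12  0.02]
```

```bash
python3 nudge.py '[[0,0,0,0.06],[0,0,0,0.063],[0.0099,-0.0312,0,0],[0.0099,-0.0312,0,0],[0.0099,-0.0312,0,0],[0.0099,-0.0312,0,0],[0.0099,-0.0312,0,0],[0.0099,-0.0312,0,0],[0.0099,-0.0312,0,0],[0.0099,-0.0312,0,0],[0.0099,-0.0312,0,0],[0.0099,-0.0312,0,0],[0,0,0,0],[0,0,0,0],[0,0,0,0]]' | grep -E "pos|grip"
python3 - <<'E'
from h import *
goto(.3996,-.2569,.1075,-.153)
s,t=cam("side"),cam("top")
a=cv2.resize(s["img"][190:390,220:440],None,fx=2.5,fy=2.5,interpolation=cv2.INTER_CUBIC)
cv2.imwrite("pics/p5.png",a[:,:,::-1])
E
```

```text
position: [0.3982, -0.2563, 0.1549]
grip_width: 0.0455
grip_force: 59.8
turn -0.001 move [-0.0014 -0.0004  0.0474] rows xy 0.0 z 1.2
```

View pics/p5.png

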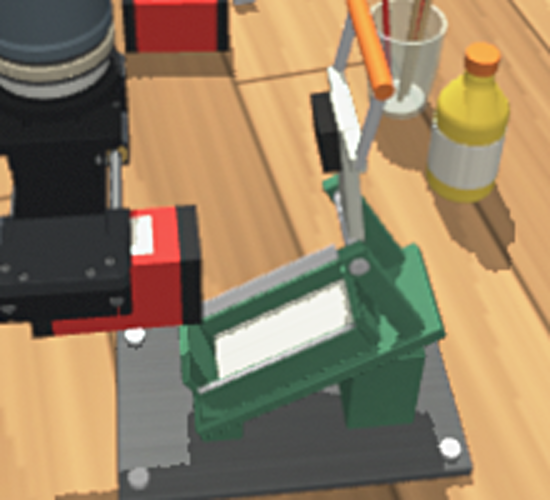

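```bash
python3 nudge.py '[[-0.001,0,0.022,0],[0,0,0.021,0],[0,0,0,0],[0,0,0,0]]' - 25| grep -E "pos|ft"; python3 nudge.py '[[0.0022,0,0.0037,0],[0.0021,0,0.0037,0],[0.0018,0,0.0039,0],[0.0017,0,0.0038,0],[0,0,0,0],[0,0,0,0]]' | grep -E "pos|ft|grip"; python3 g.py .385 -.25 .0675 -.153
```

```text
position: [0.3997, -0.2553, 0.1121]
ft_force: [-0.2, 0.0, -5.4]
position: [0.3926, -0.2563, 0.098]
ft_force: [1.3, 1.4, -0.5]
grip_width: 0.0456
grip_force: 25.0
turn -0.0001 move [0.0085 0.0051 0.0305] rows xy 0.2 z 0.7
13.82 [ 1.28  1.43 -0.5 ] [ 0.24 -0.42  0.17]
```

```bash
python3 nudge.py '[[0.0014,0,0.004,0],[0.0013,0,0.0041,0],[0.0009,0,0.0041,0],[0.0009,0,0.0042,0],[0.0005,0,0.0042,0],[0.0004,0,0.0043,0],[0,0,0.003,0],[0,0,0,0],[0,0,0,0]]' | grep -E "pos|ft|grip";  python3 nudge.py '[[0,0,0,0],[0,0,0,0],[0,0,0,0]]' - 60| grep -E "pos|ft|grip_f"
python3 - <<'E'
from h import *
o=robot.get_obs();print(o["position"].round(4),o["moment"].round(2))
s,t=cam("side"),cam("top")
a=cv2.resize(s["img"][190:390,220:440],None,fx=2.5,fy=2.5,interpolation=cv2.INTER_CUBIC)
cv2.imwrite("pics/p6.png",a[:,:,::-1])
E
```

```text
position: [0.3864, -0.2548, 0.0692]
ft_force: [-2.8, -0.2, -4.6]
grip_width: 0.0457
grip_force: 25.0
position: [0.3875, -0.2555, 0.0697]
ft_force: [-0.1, -0.0, -4.9]
grip_force: 60.0
[ 0.3875 -0.2555  0.0697] [-0.02  0.17  0.  ]
```

View pics/p6.png

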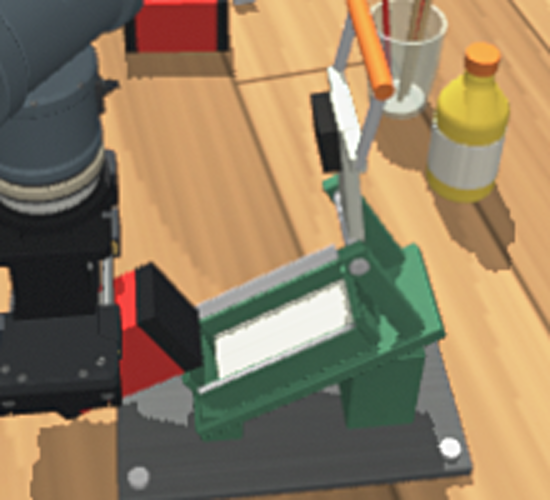

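The cartridge is now tilted nose-up, with its front face at crop (150,263) to (200,368). I'll fit the tilt.

```bash
cat >> h.py <<'E'
def cart(th,tcp,g=.025,gz=.0447,yaw=-.153):
    "corners (front top -y, front top +y, front bot -y, front bot +y, rear bot -y), world"
    c=np.array([[55,-23,64],[55,23,64],[55,-23,0],[55,23,0],[-55,-23,0]])/1e3
    return np.array(tcp)+[0,0,.0187]+R.from_euler("zy",[yaw,-th]).apply(c+[g,0,-gz])
E
python3 - <<'E'
from h import *
o=robot.get_obs()
s=cam("side")
for d in(24,28,32,36,40): print(d,((proj(s,cart(np.radians(d),[.3875,-.2555,.0697]))-[220,190])*2.5).round(0)[:4].tolist())
v=cv2.cvtColor(s["img"],cv2.COLOR_RGB2GRAY)
a=cv2.resize(s["img"][280:350,255:310],None,fx=8,fy=8,interpolation=cv2.INTER_CUBIC)
cv2.imwrite("pics/p7.png",a[:,:,::-1])
E
```

```text
24 [[163.0, 322.0], [159.0, 265.0], [204.0, 368.0], [198.0, 312.0]]
28 [[158.0, 319.0], [154.0, 261.0], [205.0, 363.0], [199.0, 306.0]]
32 [[152.0, 317.0], [147.0, 258.0], [204.0, 357.0], [198.0, 300.0]]
36 [[145.0, 314.0], [141.0, 255.0], [204.0, 352.0], [197.0, 294.0]]
40 [[138.0, 312.0], [133.0, 253.0], [203.0, 347.0], [195.0, 289.0]]
```

View pics/p7.png

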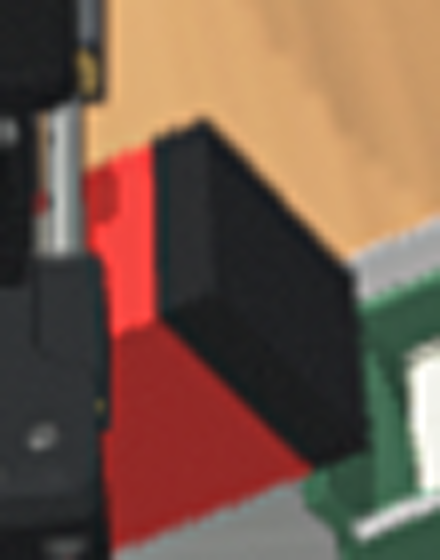

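Run:
```python
from h import *
from scipy.optimize import least_squares
s=cam("side")
ob=np.array([(213,293),(205,122),(362,450),(353,265)])/8+[255,280]-.44
r=least_squares(lambda p:(proj(s,cart(p[0],[.3875,-.2555,.0697],p[1],p[2])[:4])-ob).ravel(),[.5,.025,.045])
print(np.degrees(r.x[0]),r.x,r.fun.round(1))
```

```text
27.167287874092178 [0.47415862 0.02323253 0.04185613] [ 0.5  1.3 -0.  -0.6  0.3 -0.6 -0.9 -0.2]
```

```bash
python3 nudge.py '[[0,0,-0.03,0],[0,0,-0.03,0],[0,0,-0.02,0],[0,0,0,0],[0,0,0,0]]' | grep -E "pos|ft"; python3 g.py .4657 -.2671 .1455 -.153
```

```text
position: [0.3875, -0.2557, 0.1505]
ft_force: [0.5, 0.4, -6.8]
turn 0.0002 move [-0.079   0.0006  0.005 ] rows xy 1.9 z 0.1
15.43 [ 0.48  0.39 -6.8 ] [0.12 0.18 0.06]
```

```bash
python3 nudge.py '[[-0.016,0,0,0],[-0.016,0,0,0],[-0.016,0,0,0],[-0.016,0,0,0],[-0.015,0.0006,0,0],[0,0,0.005,0],[0,0,0,0],[0,0,0,0]]' | grep -E "pos|ft"
python3 - <<'E'
from h import *
goto(.4657,-.2671,.1455,-.153)
goto(.4657+.0247,-.2671-.0038,.1022,-.153)
s,t=cam("side"),cam("top")
a=np.hstack([cv2.resize(c["img"][y:y+110,x:x+100],None,fx=4,fy=4,interpolation=cv2.INTER_CUBIC) for c,x,y in((s,270,270),(t,410,200))])
cv2.imwrite("pics/p8.png",a[:,:,::-1])
o=robot.get_obs()["position"]
print(((proj(s,cart(.48,o,.0235,.043))-[270,270])*4).round(0).tolist(),((proj(t,cart(.48,o,.0235,.043))-[410,200])*4).round(0).tolist())
E
```

```text
position: [0.463, -0.265, 0.1426]
ft_force: [-0.4, -0.4, -5.0]
turn 0.0004 move [-0.003  -0.0017 -0.0029] rows xy 0.1 z 0.1
turn 0.0004 move [-0.028  -0.0017  0.0404] rows xy 0.7 z 1.0
[[243.0, 48.0], [227.0, -43.0], [310.0, 131.0], [291.0, 41.0], [70.0, 224.0]] [[337.0, 160.0], [241.0, 149.0], [283.0, 108.0], [194.0, 98.0], [229.0, 306.0]]
```

View pics/p8.png

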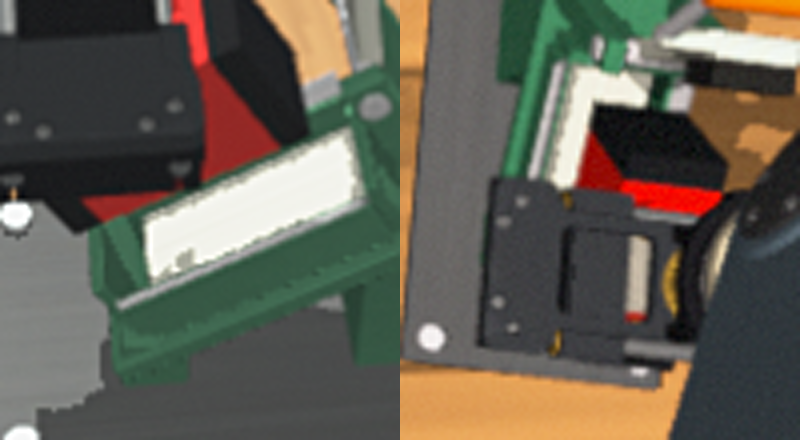

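```bash
python3 - <<'E'
from h import *
from scipy.optimize import least_squares
s,t=cam("side"),cam("top")
os=np.array([(307,142)])/4+[270,270]-.375; ot=np.array([(199,103),(291,111)])/4+[410,200]-.375
P=tri(t,ot[1:],s,os)[0]; print(P.round(4))
o=np.array([.532,-.2773,.085]); A=R.from_euler("zy",[-.153,-np.pi/6])
print("cradle coords of front bottom -y",A.inv().apply(P[:3]-o).round(4))
Q=plane(t,ot[:1],P[2])[0]; print("+y", A.inv().apply(Q-o).round(4))
print("nominal",A.inv().apply(cart(.48,robot.get_obs()["position"],.0235,.043)-o)[:4].round(4))
print("pos",robot.get_obs()["position"])
E
python3 nudge.py '[[0,0,0,0]]' | grep pos; python3 nudge.py '[[0,0,0,0]]' | grep pos
```

```text
[ 0.5475 -0.3038  0.1575  0.0021]
cradle coords of front bottom -y [ 0.0531 -0.0187  0.055 ]
+y [0.0516 0.0275 0.0518]
nominal [[ 0.0583 -0.015   0.1193]
 [ 0.0583  0.031   0.119 ]
 [ 0.0556 -0.0154  0.0554]
 [ 0.0556  0.0306  0.0551]]
pos [ 0.46429065 -0.26632956  0.14448019]
position: [0.4647, -0.2666, 0.1449]
position: [0.465, -0.2668, 0.1451]
```

I used the wrong Euler convention (extrinsic); I'll fix that and refit.

```bash
sed -i 's/"zy"/"ZY"/' h.py
python3 - <<'E'
from h import *
from scipy.optimize import least_squares
s,t=cam("side"),cam("top")
ob=np.array([(213,293),(205,122),(362,450),(353,265)])/8+[255,280]-.44
r=least_squares(lambda p:(proj(s,cart(p[0],[.3875,-.2555,.0697],p[1],p[2])[:4])-ob).ravel(),[.5,.025,.045])
print(np.degrees(r.x[0]),r.x,r.fun.round(1))
os=np.array([(307,142)])/4+[270,270]-.375; ot=np.array([(199,103),(291,111)])/4+[410,200]-.375
P=tri(t,ot[1:],s,os)[0]
# cradle refit
pc=np.array([[-53,22,0],[-53,-22,0],[53,22,0],[53,-22,0]])/1e3
mod=lambda p,x:p[:3]+R.from_euler("ZY",[p[3],-np.pi/6]).apply(x)
a=np.array([(172,362),(248,368),(208,188),(290,195)])/4+[400,170]-.375; b=np.array([(172,402),(177,446),(305,345),(315,388)])/2.6+[240,170]-.3
f=lambda p:np.r_[(proj(t,mod(p,pc))-a).ravel(),(proj(s,mod(p,pc))-b)[[0,2]].ravel()]
q=least_squares(f,[.53,-.278,.085,-.15],loss="soft_l1",f_scale=.5);print("cradle fit",q.x.round(4),q.fun.round(1))
o=np.array([.532,-.2773,.085]); A=R.from_euler("ZY",[-.153,-np.pi/6])
print("cradle coords of front bottom -y",A.inv().apply(P[:3]-o).round(4))
Q=plane(t,ot[:1],P[2])[0]; print("+y", A.inv().apply(Q-o).round(4))
tc=robot.get_obs()["position"];print(tc)
for th in(.42,.48): print("nominal",A.inv().apply(cart(th,tc,*r.x[1:])-o)[2:].round(4).tolist(),((proj(s,cart(th,tc,*r.x[1:]))-[270,270])*4).round(0).tolist(),((proj(t,cart(th,tc,*r.x[1:]))-[410,200])*4).round(0).tolist())
E
```

```text
28.28959553793784 [0.49374659 0.02254971 0.04464673] [-0.2 -0.2 -0.2 -0.8  0.6 -0.2 -0.1  1.2]
cradle fit [ 0.5319 -0.2776  0.0798 -0.1377] [-0.8 -0.4 -0.1  0.1  0.4 -1.3  0.4 -0.8 -1.2  1.2 -0.9 -0.3]
cradle coords of front bottom -y [ 0.053  -0.0239  0.0531]
+y [0.0525 0.0224 0.0534]
[ 0.46514281 -0.26680287  0.14507301]
nominal [[0.0533, -0.0228, 0.0496], [0.0533, 0.0232, 0.0496], [-0.0561, -0.0228, 0.061]] [[253.0, 48.0], [238.0, -38.0], [312.0, 142.0], [295.0, 57.0], [66.0, 231.0]] [[331.0, 151.0], [233.0, 139.0], [285.0, 108.0], [194.0, 97.0], [239.0, 310.0]]
nominal [[0.0563, -0.0228, 0.0541], [0.0563, 0.0232, 0.0541], [-0.0536, -0.0228, 0.0589]] [[245.0, 42.0], [231.0, -44.0], [314.0, 133.0], [297.0, 48.0], [74.0, 231.0]] [[334.0, 157.0], [236.0, 145.0], [289.0, 106.0], [198.0, 95.0], [239.0, 304.0]]
```

```bash
python3 nudge.py '[[-0.0045,0,0.0078,0],[-0.0045,0,0.0078,0],[-0.0045,0,0.0078,0],[-0.0045,0,0.0078,0],[-0.0045,0,0.0078,0],[0,0,0,0],[0,0,0,0],[0,0,0,0],[0,0,0,0]]' | grep -E "pos|ft"; python3 g.py .4904 -.2709 .1022 -.153
```

```text
position: [0.4875, -0.2701, 0.1061]
ft_force: [-0.3, -1.0, -6.7]
turn 0.0003 move [-0.003  -0.0003  0.0039] rows xy 0.1 z 0.1
17.32 [-0.35 -0.97 -6.68] [ 0.02  0.11 -0.02]
```

```bash
python3 nudge.py '[[-0.002,0,0.0035,0],[-0.0005,0,0.001,0],[0,0,0,0],[0,0,0,0],[0,0,0,0]]' - 30| grep -E "pos|ft";  python3 nudge.py '[[-0.0015,0,0.0026,0],[0,0,0,0],[0,0,0,0]]' | grep -E "pos|ft"; python3 nudge.py '[[-0.0015,0,0.0026,0],[0,0,0,0],[0,0,0,0]]' | grep -E "pos|ft"
```

```text
position: [0.4899, -0.2705, 0.1014]
ft_force: [1.0, -0.6, -6.5]
position: [0.4914, -0.2707, 0.0986]
ft_force: [-0.5, -0.9, -6.6]
position: [0.4928, -0.271, 0.0963]
ft_force: [-2.0, 0.2, -2.9]
```

```bash
python3 nudge.py '[[-0.001,0,0.0018,0],[0,0,0,0],[0,0,0,0]]' | grep -E "pos|ft"; python3 nudge.py '[[-0.0005,0,0.0018,0],[0,0,0,0],[0,0,0,0]]' | grep -E "pos|ft";python3 - <<'E'
from h import *
s,t=cam("side"),cam("top")
a=np.hstack([cv2.resize(c["img"][y:y+110,x:x+100],None,fx=4,fy=4,interpolation=cv2.INTER_CUBIC) for c,x,y in((s,285,270),(t,410,180))])
cv2.imwrite("pics/p9.png",a[:,:,::-1])
E
```

```text
position: [0.4938, -0.2711, 0.0945]
ft_force: [-2.6, 1.2, -1.3]
position: [0.4947, -0.2713, 0.0928]
ft_force: [-2.5, 0.7, 0.2]
```

View pics/p9.png

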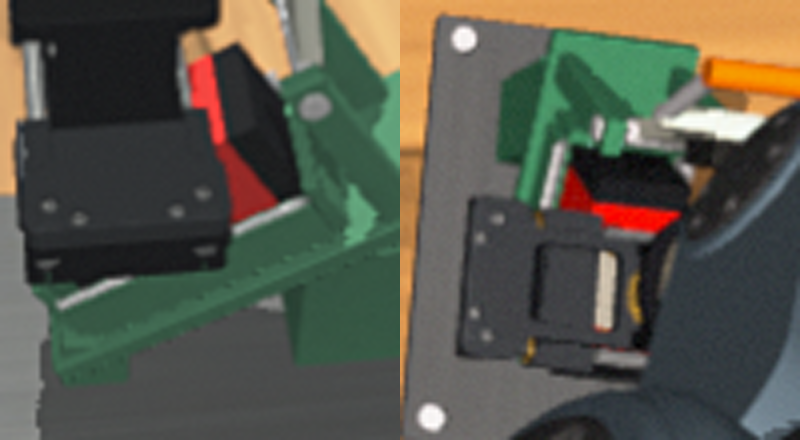

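The cartridge's front end now sits inside the trough between the side walls, with its black end at (280,160) in the left crop. Releasing it.

```bash
python3 nudge.py '[[0,0,0,0],[0,0,0,0],[0,0,0,0],[0,0,0,0],[0,0,0,0],[0,0,0,0]]' 0.07 | grep -E "pos|ft|grip"; python3 nudge.py '[[0.001,0,-0.01,0],[0.003,0,-0.02,0],[0.01,0,-0.03,0],[0.02,0,-0.03,0],[0.03,0,-0.02,0],[0.03,0,-0.02,0],[0.03,0,-0.02,0],[0.02,0,-0.02,0],[0,0,0,0],[0,0,0,0]]' 0.08 | grep -E "pos|ft"
python3 - <<'E'
from h import *
s,t=cam("side"),cam("top")
a=np.hstack([cv2.resize(c["img"][y:y+110,x:x+100],None,fx=4,fy=4,interpolation=cv2.INTER_CUBIC) for c,x,y in((s,285,270),(t,420,180))])
cv2.imwrite("pics/p10.png",a[:,:,::-1])
E
```

```text
position: [0.4951, -0.2649, 0.0928]
ft_force: [6.0, 16.8, 6.3]
grip_width: 0.0688
grip_force: 8.7
position: [0.3525, -0.2502, 0.2639]
ft_force: [0.2, -0.0, -0.7]
```

View pics/p10.png

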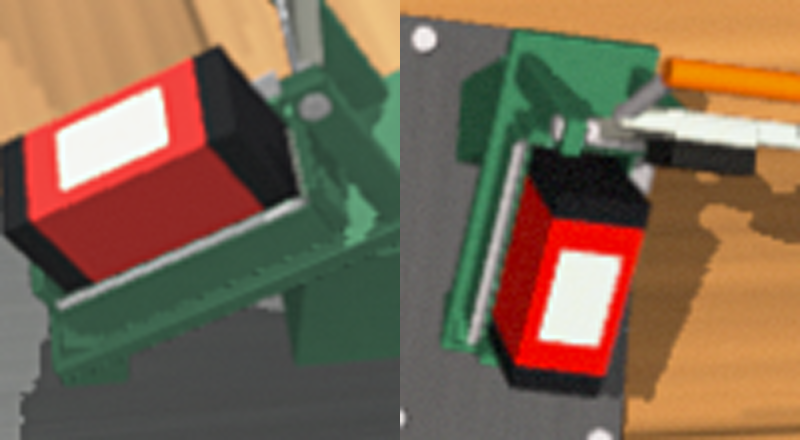

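The cartridge lies in the trough, label centre near (113,138) in the left crop. I'll check the seating numerically from the label.

```bash
cat > lab.py <<'E'
from h import *
from scipy.optimize import least_squares
s,t=cam("side"),cam("top")
O=np.array([.532,-.2773,.085]); A=R.from_euler("ZY",[-.153,-np.pi/6])
g=proj(s,[O+A.apply([0,0,.062])])[0],proj(t,[O+A.apply([0,0,.062])])[0]
def quad(c,uv):
    m,cen,st=blob(c,uv); k=cv2.findContours(m.astype(np.uint8),0,1)[0][0]
    h=cv2.convexHull(k)[:,0].astype(float); q=cv2.approxPolyN(cv2.convexHull(k),4,ensure_convex=True).reshape(-1,2).astype(float); return cen,q,st[4]
cs,qs,n1=quad(s,g[0]);ct,qt,n2=quad(t,g[1])
P=tri(t,[ct],s,[cs])[0]; print("label centre cradle",A.inv().apply(P[:3]-O).round(4),"gap",P[3].round(4),n1,n2)
lx,ly=.025,.0135
def res(p):
    lab=np.array([[1,1],[1,-1],[-1,-1],[-1,1]])*[p[6],p[7]]
    W=O+A.apply(R.from_rotvec(p[3:6]).apply(np.c_[lab,np.zeros(4)])+p[:3]); r=[]
    for c,q in((s,qs),(t,qt)):
        w=proj(c,W); r+=[min(((np.roll(o,k,0)-w) for k in range(4) for o in(q,q[::-1])),key=lambda e:(e**2).sum())]
    return np.concatenate(r).ravel()
r=least_squares(res,[0,0,.062,0,0,0,lx,ly]);print("fit pos",r.x[:3].round(4),"rot(cradle axes)",r.x[3:6].round(3),"half",r.x[6:].round(4),"rms",np.sqrt((r.fun**2).mean()).round(2))
E
python3 lab.py
```

```text
label centre cradle [-0.0042  0.0007  0.0615] gap 0.0009 399 331
fit pos [-0.0042  0.0007  0.0615] rot(cradle axes) [0.041 0.006 0.001] half [0.025  0.0153] rms 0.37
```

Measured in the cradle frame, the cartridge is at about (-4, 1, -2.5) mm with a tilt error under 0.05 rad, so it is seated. Next is the clamp.

```bash
python3 nudge.py '[[0,0,-0.035,0],[0,0,-0.035,0],[0,0,-0.037,0],[0,0,0,0]]' 0 20| grep -E "pos|grip_w"; python3 g.py .6035 -.2883 .372 -.153
```

```text
position: [0.3556, -0.2525, 0.3753]
grip_width: 0.0611
turn 0.0015 move [-0.2505  0.0024  0.0033] rows xy 6.1 z 0.1
20.7 [ 0.12 -0.78 -0.22] [ 0.01 -0.05  0.03]
```

```bash
python3 nudge.py '[[-0.0278,0.0003,0,0],[-0.0278,0.0003,0,0],[-0.0278,0.0003,0,0],[-0.0278,0.0003,0,0],[-0.0278,0.0003,0,0],[-0.0278,0.0003,0,0],[-0.0278,0.0003,0,0],[-0.0278,0.0003,0,0],[-0.0278,0,0,0],[0,0,0,0],[0,0,0,0],[0,0,0,0],[0,0,0,0]]' | grep -E "pos|ft|grip"; python3 g.py .6035 -.2883 .32 -.153
```

```text
position: [0.599, -0.2846, 0.3688]
ft_force: [0.2, -0.1, -0.6]
grip_width: 0.0008
grip_force: 0.0
turn 0.0002 move [-0.005  -0.003   0.0488] rows xy 0.1 z 1.2
21.78 [ 0.2  -0.1  -0.62] [-0.    0.02 -0.04]
```

```bash
python3 nudge.py '[[-0.002,0,0.025,0],[0,0,0.025,0],[0,0,0,0],[0,0,0,0],[0,0,0,0]]' | grep -E "pos|ft"; python3 nudge.py '[[0.008,0,0,0],[0.008,0,0,0],[0.0095,0,0.001,0],[0.0095,0,0.001,0],[0.0095,0,0.0015,0],[0.0095,0,0.0015,0],[0,0,0,0],[0,0,0,0]]' | grep -E "pos|ft"; python3 g.py .5496 -.28 .315 -.153
```

```text
position: [0.6018, -0.2857, 0.3212]
ft_force: [-0.1, 0.2, 0.1]
position: [0.5478, -0.2771, 0.3159]
ft_force: [-0.0, -0.1, -0.5]
turn -0.0003 move [-0.0023 -0.0025  0.0009] rows xy 0.1 z 0.0
22.87 [-0.04 -0.11 -0.48] [ 0.02 -0.02 -0.03]
```

```bash
cat > bar.py <<'E'
from h import *
s,t=cam("side"),cam("top"); O=np.array([.532,-.2773,.085]); pts=[]
for c in(s,t):
    m=cv2.inRange(cv2.cvtColor(c["img"],cv2.COLOR_RGB2HSV),(6,215,150),(16,255,255))
    n,l,st,cen=cv2.connectedComponentsWithStats(m); k=np.argsort(-st[1:,4])[:3]+1; pts.append(cen[k]); print(st[k].tolist())
for a in pts[0]:
    for b in pts[1]:
        P=tri(s,[a],t,[b])[0]
        if P[3]<.02:
            h=(P[:2]-O[:2])@[.9883,-.1524]; al=np.degrees(np.arctan2(P[2]-.1914,h-.0402)); print(P.round(4),"h",h.round(4),"r",np.hypot(P[2]-.1914,h-.0402).round(4),"alpha",al.round(1),"q",np.radians(202.1-al).round(3))
E
python3 bar.py; python3 lab.py
```

```text
[]
[[363, 133, 4, 3, 5], [368, 136, 4, 1, 4], [492, 223, 2, 1, 2]]
label centre cradle [-0.0041  0.0007  0.0615] gap 0.0009 397 331
fit pos [-0.0042  0.0009  0.062 ] rot(cradle axes) [ 0.003 -0.016  0.007] half [0.025  0.0151] rms 0.33
```

```bash
python3 - <<'E'
import cv2
for f,p in(("side0",(368,208)),("top0",(513,201))):
    h=cv2.cvtColor(cv2.imread(f"pics/{f}.png"),cv2.COLOR_BGR2HSV); print(h[p[1]-2:p[1]+3,p[0]-1:p[0]+2].reshape(-1,3).tolist())
E
sed -i 's/(6,215,150),(16,255,255)/(8,225,165),(16,255,255)/' bar.py; grep -n inRange bar.py
```

```text
[[15, 179, 234], [15, 178, 234], [14, 185, 234], [14, 182, 234], [15, 178, 234], [15, 182, 234], [14, 183, 234], [15, 178, 233], [15, 179, 234], [13, 185, 234], [15, 181, 233], [15, 178, 234], [13, 188, 233], [14, 181, 234], [15, 178, 234]]
[[17, 255, 238], [17, 255, 239], [16, 255, 238], [18, 255, 238], [18, 255, 238], [17, 255, 238], [17, 255, 238], [17, 255, 238], [17, 255, 237], [16, 255, 238], [16, 255, 239], [16, 255, 239], [14, 255, 230], [14, 255, 232], [14, 255, 232]]
4:    m=cv2.inRange(cv2.cvtColor(c["img"],cv2.COLOR_RGB2HSV),(8,225,165),(16,255,255))
```

```bash
cat > bar.py <<'E'
from h import *
O=np.array([.532,-.2773,.085]); u=np.array([.9883,-.1524,0]); nrm=np.array([.1524,.9883,0])
for n in("side","top"):
    c=cam(n); m=cv2.inRange(cv2.cvtColor(c["img"],cv2.COLOR_RGB2HSV),(9,170,205),(19,255,255))
    k,l,st,cen=cv2.connectedComponentsWithStats(m)
    for i in np.argsort(-st[1:,4])[:3]+1:
        d=ray(c,[cen[i]])[0]; P=c["xyz"]+d*(((O-c["xyz"])@nrm)/(d@nrm)); h=(P-O)@u; al=np.degrees(np.arctan2(P[2]-.1914,h-.0402))
        print(n,st[i].tolist(),"mid-plane h,z",h.round(4),P[2].round(4),"r",np.hypot(P[2]-.1914,h-.0402).round(4),"alpha",al.round(1),"q",np.radians(202.1-al).round(3))
E
python3 bar.py; python3 nudge.py '[[0,0,0,0]]' | grep -E "pos|ft"
```

```text
side [407, 207, 13, 9, 87] mid-plane h,z 0.11 0.3245 r 0.1502 alpha 62.3 q 2.44
top [363, 123, 15, 13, 150] mid-plane h,z 1.0205 -2.1355 r 2.5249 alpha -67.2 q 4.699
top [163, 282, 1, 16, 16] mid-plane h,z -0.0243 1.8338 r 1.6437 alpha 92.2 q 1.917
top [163, 268, 1, 13, 13] mid-plane h,z -0.0557 1.8185 r 1.63 alpha 93.4 q 1.898
position: [0.5484, -0.277, 0.3143]
ft_force: [-0.3, 0.8, -0.2]
```

```bash
cat > bar.py <<'E'
from h import *
O=np.array([.532,-.2773,.085]); u=np.array([.9883,-.1524,0]); nrm=np.array([.1524,.9883,0])
bp=lambda al,y:O*[1,1,0]+u*(.0402+.1464*np.cos(al))+nrm*y+[0,0,.1914+.1464*np.sin(al)]
for n in("side","top"):
    c=cam(n); b=cv2.imread(f"pics/{n}0.png")[:,:,::-1]
    H=cv2.cvtColor(c["img"],cv2.COLOR_RGB2HSV); I=c["img"].astype(int)
    m=((I[...,0]>140)&(I[...,0]-I[...,2]>115)&(H[...,0]>=8)&(H[...,0]<=19)).astype(np.uint8)
    dif=(np.abs(I-b).sum(2)>60)
    sc=[]
    for d in range(80,215,3):
        uv=proj(c,[bp(np.radians(d),y) for y in np.linspace(-.03,.03,25)]).round().astype(int)
        ok=(uv[:,0]>0)&(uv[:,0]<640)&(uv[:,1]>0)&(uv[:,1]<400); sc.append((int((m[uv[ok,1],uv[ok,0]]).sum()),int(dif[uv[ok,1],uv[ok,0]].sum()),d))
    print(n,sorted(sc)[-6:])
E
python3 bar.py
```

```text
side [(0, 25, 101), (0, 25, 104), (0, 25, 131), (0, 25, 134), (0, 25, 137), (4, 25, 107)]
top [(19, 5, 131), (19, 5, 134), (19, 5, 137), (19, 5, 143), (21, 0, 149), (21, 0, 152)]
```

```bash
python3 nudge.py '[[0.0085,0,0.003,0],[0.0085,0,0.0036,0],[0.0085,0,0.0038,0],[0.0085,0,0.004,0]]' | grep -E "pos|ft"; python3 nudge.py '[[0.007,0,0.0046,0],[0.007,0,0.0048,0],[0.007,0,0.005,0]]' | grep -E "pos|ft";python3 nudge.py '[[0.006,0,0.006,0],[0.006,0,0.006,0],[0.006,0,0.006,0]]' | grep -E "pos|ft"; python3 nudge.py '[[0,0,0,0],[0,0,0,0],[0,0,0,0]]' | grep -E "pos|ft"
```

```text
position: [0.5158, -0.2724, 0.3009]
ft_force: [3.8, -0.4, 0.9]
position: [0.494, -0.269, 0.2859]
ft_force: [3.6, -1.2, 0.3]
position: [0.476, -0.2661, 0.2672]
ft_force: [4.4, -1.3, 0.6]
position: [0.475, -0.2653, 0.267]
ft_force: [0.8, -0.7, -0.4]
```

```bash
python3 nudge.py '[[0.005,0,0.007,0],[0.005,0,0.007,0],[0.005,0,0.007,0]]' | grep -E "pos|ft"; python3 nudge.py '[[-0.008,0,0,0],[-0.004,0,-0.02,0],[0,0,-0.03,0],[0,0,-0.03,0],[0,0,0,0],[0,0,0,0]]' | grep -E "pos|ft"; python3 g.py .4435 -.2637 .29 -.153; python3 bar.py
```

```text
position: [0.4623, -0.2642, 0.2467]
ft_force: [6.3, -1.4, 0.3]
position: [0.4731, -0.2655, 0.3278]
ft_force: [-0.7, 0.1, -0.3]
turn 0.0004 move [ 0.0295 -0.0027  0.0378] rows xy 0.7 z 0.9
25.18 [-0.7   0.12 -0.32] [ 0.06  0.06 -0.03]
side [(0, 25, 137), (1, 24, 116), (4, 11, 146), (23, 18, 155), (25, 25, 149), (25, 25, 152)]
top [(23, 9, 95), (25, 0, 80), (25, 0, 83), (25, 0, 86), (25, 25, 89), (25, 25, 92)]
```

```bash
python3 nudge.py '[[0.015,-0.001,0,0],[0.016,-0.001,0,0],[0,0,0.02,0],[0,0,0.02,0],[0,0,0.012,0],[0,0,0,0],[0,0,0,0],[0,0,0,0]]' | grep -E "pos|ft"; python3 g.py .4431 -.2636 .2684 -.153
```

```text
position: [0.4422, -0.2627, 0.2746]
ft_force: [0.7, 0.4, 0.6]
turn 0.0003 move [-0.001  -0.0007  0.0062] rows xy 0.0 z 0.2
25.95 [0.72 0.44 0.63] [ 0.03  0.01 -0.01]
```

```bash
python3 nudge.py '[[0.0027,0,0.0112,0],[0.0027,0,0.0112,0],[0.0027,0,0.0085,0],[0.0027,0,0.0085,0],[0.002,0,0.0088,0],[0.002,0,0.0088,0],[0.0005,0,0.0102,0],[0.0005,0,0.0102,0]]' | grep -E "pos|ft"; python3 nudge.py '[[-0.0005,0,0.0068,0],[-0.0005,0,0.0068,0],[0,0,0.0068,0]]' | grep -E "pos|ft"; python3 bar.py; python3 g.py .4325 -.2620 .1595 -.153
```

```text
position: [0.4266, -0.2604, 0.1968]
ft_force: [-2.9, 0.1, 3.7]
position: [0.4281, -0.2604, 0.1763]
ft_force: [-0.4, 1.1, 3.2]
side [(0, 25, 179), (0, 25, 182), (0, 25, 185), (3, 25, 188), (5, 25, 191), (8, 25, 194)]
top [(23, 9, 95), (25, 0, 80), (25, 0, 83), (25, 0, 86), (25, 25, 89), (25, 25, 92)]
turn -0.0003 move [-0.0046 -0.001   0.0164] rows xy 0.1 z 0.4
26.97 [-0.7   0.43  0.2 ] [ 0.01 -0.01  0.07]
```

Pushing well (about 4 N up on the tool). Continuing to the stop.

```bash
python3 nudge.py '[[-0.002,0,0.006,0],[-0.002,0,0.006,0],[-0.001,0,0.006,0]]' | grep -E "pos|ft"; python3 nudge.py '[[-0.001,0,0.005,0],[-0.002,0,0.005,0],[-0.001,0,0.004,0]]' | grep -E "pos|ft";  python3 nudge.py '[[-0.001,0,0.003,0],[0,0,0.002,0],[0,0,0,0]]' | grep -E "pos|ft"; python3 nudge.py '[[0,0,0.002,0],[0,0,0.002,0],[0,0,0,0],[0,0,0,0]]' | grep -E "pos|ft"
```

```text
position: [0.433, -0.2613, 0.1587]
ft_force: [-0.9, 1.2, 3.3]
position: [0.437, -0.262, 0.1445]
ft_force: [-1.0, 1.3, 4.8]
position: [0.438, -0.2622, 0.1418]
ft_force: [-3.6, 2.8, 18.0]
position: [0.4381, -0.2623, 0.1411]
ft_force: [-6.7, 6.0, 42.2]
```

```bash
python3 nudge.py '[[0,0,-0.01,0],[0,0,-0.02,0],[0.02,0,-0.03,0],[0.03,0,-0.02,0],[0.02,0,-0.02,0],[0,0.03,-0.02,0],[0,0.03,0,0],[0,0,0,0],[0,0,0,0]]' | grep -E "pos|ft"; python3 bar.py
python3 - <<'E'
from h import *
t,s=cam("top"),cam("side")
for a,b in zip([(175,278),(246,238)],[(250,160),(291,186)]):
    try: print(tri(t,[blob(t,a)[1]],s,[blob(s,b)[1]])[0].round(4))
    except Exception as e: print(e)
o=robot.get_obs();print(o["time"],o["position"].round(3))
E
```

```text
position: [0.3774, -0.191, 0.256]
ft_force: [1.2, -0.3, -0.7]
side [(0, 25, 134), (0, 25, 137), (11, 11, 197), (23, 25, 206), (25, 25, 200), (25, 25, 203)]
top [(25, 0, 86), (25, 25, 89), (25, 25, 92), (25, 25, 200), (25, 25, 203), (25, 25, 206)]
[0.4708 0.3341 0.0644 0.0121]
[5.491e-01 1.799e-01 6.230e-02 3.000e-04]
29.0 [ 0.378 -0.193  0.255]
```

```bash
python3 -c "
from rig import robot
print(robot.hand_in())"
```

```text
the job is handed in; nothing more can be done
None
```

I handed the job in at 29 s: the full cartridge (cart_c, about 0.6 kg) lies seated in the cradle, the clamp is shut to its stop, and both empties are back on the bench; the verdict wasn't shown, and I didn't measure the spring plate's depth.

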